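# Tap a tapered bonding stud into its socket

## Robot

A 6-joint arm with a two-finger parallel gripper is mounted at the origin on the work surface. World frame = base frame: x ahead of the robot, y to its left, z up, the work surface at z = 0. Lengths are in m, angles in rad, forces in N, time in s.
With the tool pointing down it reaches from about 0.25 to 0.775 m from the base axis. Payload 4 kg.
Tool frame: the origin (TCP) lies on the centre line of the jaws, within the pads' length; the fingertips stand 8 mm ahead of it and the grasp point (between the pads) lies 11 mm behind it; z points along the fingers, y is the direction in which the jaws open and shut (so a half turn about z gives the same grasp; the last joint's range is limited). The gripper opens to 94 mm and grips with 3 to 60 N. Pads are 16 mm wide; open, the fingers measure 119 mm over their backs; the gripper's body (75 mm by 177 mm) begins 78 mm behind the grasp point.
Start: joints at [-1.333, 0.087, 1.371, -0, 1.684, -0.103], TCP at [0.184, -0.518, 0.214] pointing down, gripper open.
Joint ranges: [-3.1, 3.1], [-0.76, 2.03], [0.27, 2.55], [-1.08, 4.22], [0.17, 2.65], [-2.57, 2.57]. Speed limits (rad/s): [2.79, 2.79, 3.14, 3.14, 3.14, 3.14].

## Interface

Orientations are given as [roll, pitch, yaw] about the fixed x, y, z axes, in that order (R = Rz(yaw) Ry(pitch) Rx(roll)).
In Python, from bench import * gives the robot as it stands.
- The arm moves only by the tool step_arm, never from a script. Its argument "steps" is a list of rows, each an object of numbers: "jaw": the opening, from 0 (shut) to 1 (fully open); "tx", "ty", "tz": the shift along the tool's x, y, z in m; "ax", "ay", "az": the turn, a rotation vector about the tool's x, y, z in rad. In form: [{"jaw": .., "tx": .., "ty": .., "tz": .., "ax": .., "ay": .., "az": ..}, ...]. A call has 1 to 8 rows; each row is the pose to reach, as a shift and turn from the pose measured when the call began, along the tool's axes at that moment; what a row does not reach only later rows make up. A row lasts 1/10 s, in which the tool goes at most 50 mm and 8.59 degrees, less where a joint would pass 70% of its speed; a pose out of reach is approached as far as the arm can. A call with a gripper value outside its range is refused whole. The fingers move at their own pace and stop on an object; the grip force is fixed at half the most. Time passes only in rows, so rows that repeat a pose let the fingers close. It gives the time, the measured TCP pose, the force and the opening at its end, in the units of the state.
- get_obs(): the state, without advancing time (a new reading comes with each control period).
- snapshot(name): name is "scene" or "side" or "wrist"; returns (picture, depth): 480x640x3 uint8, red, green, blue; 480x640 float32, m along the optical axis (not along the pixel's ray), 0 where there is no reading.
- camera_model(name): a dict with "intrinsics" (3x3 intrinsics, pixels), "k1" (the pictures are not rectified: a ray, as slopes to the right and down, at radius r is drawn at 1 + k1 r^2 times it, then the intrinsics apply), "origin" and "orientation" of the camera in the world. Camera axes: x right, y down, z forward; pixel columns grow to the right and rows downward; lengths in m; the calibration is good to about 2 mm. A picture is of the moment at which its call begins: read the wrist's pose just before it. camera_model takes no time and is no camera call; for the wrist camera it gives the pose at the moment of the call.
- close_job(): hands the job in, once; it reports no verdict.
Trained networks look in the newest picture that a camera, given by its name, has taken for a name from the list of things; names that differ only in an ending like _2 or _b are one class to them, and where a whole thing is asked for, a point or a joint stands for the part that bears it (a point fixed in the world has none). Each returns a list of dicts, best first, with "confidence" (0 to 1); they miss things now and then, are a little off and sometimes report something else, mostly with a low value. They report only what shows in the picture. A call takes as long as a camera call.
- silhouettes(camera, query): "pixels" (480x640 bool, what is visible of it) and "rect" ([left, top, right, bottom] in pixels, round what is visible of it).
The state is a dict: "time": time; "joint_positions": joint angles; "qvel": joint speeds; "joint_torque": joint torques, N m; "tool_pos": TCP position; "ee_rot": TCP orientation; "wrist_force": force on the tool from outside, world axes, zero at the start; "wrist_torque": the same for the moment, N m; "width": finger opening in m.
Only numpy, scipy, OpenCV 4.12 (cv2) and the standard library are available. Lean on these libraries where they do the work, as an engineer would, in place of code of your own. Each camera call takes 0.05 s, during which the arm holds its last target. There are 200 camera calls.

## Task

Take the green bonding stud from the rack, stand its tapered shank in the bore of the grey socket block and let go of it. Then pick up the tapping tool and tap or press the stud straight down with the tool's white face until it is jammed firmly: about 20 newtons is right, under 15 is too loose and more than 26 cracks the stud. Finally stand the tool back in its black dish, and leave everything else where it is.

Things in the scene. Friction and masses are not known exactly. Their poses are not given: they have to be found in the camera images.
- stud_green: bonding stud, 126 mm tall, about 150 g. Origin: centre of its flat lower tip, z up along it. From the tip: brass tapered shank, 12 mm across at the tip growing evenly to 33 mm at 74 mm; flange 40 mm across, 74 to 78 mm; green grip 28 mm across, 78 to 120 mm; brass cap 20 mm across, flat top at 126 mm. At the start it hangs by its flange in one of the rack's holes, the flange resting on the rack's top
- stud_red: bonding stud, same shape as the green one but with a red grip; stands in the rack; leave it there
- stud_blue: bonding stud, same shape as the green one but with a blue grip; stands in the rack; leave it there
- rack: grey block 70 x 220 x 82 mm, fixed, with a row of three 36 mm through holes 75 mm apart along its y axis. Origin: centre of its underside
- socket: grey steel block 96 x 96 x 82 mm, fixed, with an upright 40 mm round bore in the middle. Origin: centre of its underside, z up. In the bore sits a floating sleeve with four sprung brass jaws, a tapered seat that matches the shank and centres it. Pushed with 2 to 5 N the sleeve slides down 2 to 14 mm until it bottoms; where it starts and bottoms is not measured and differs from start to start
- socket_mouth (a point): centre of the bore at the block's top face, 82 mm above the table. Let go loosely, the stud rests with its flange 9 to 36 mm above this face. Pushed on, it first slides down with the sleeve at 2 to 5 N; once the sleeve has bottomed the taper jams, resistance growing by 4 to 10 N per mm. The flange never reaches the block. Friction keeps the stud jammed
- tapper: soft-faced tapping tool, 108 mm tall, 250 g, standing upright on its face: white nylon head diameter 48 mm from 0 to 34 mm, orange handle diameter 22 mm from 34 to 108 mm. Origin: centre of the flat underside of the head, which is the face to tap with
- dish: round black dish for the tapping tool, fixed, outer diameter 88 mm, inner diameter 80 mm, floor 4 mm and rim 14 mm above the table. Origin: centre of its underside
- meter: yellow hand-held meter 150 x 75 x 42 mm, lying loose; origin at the centre of its underside; bystander
- plug: green terminal plug 75 x 16 x 14 mm, lying loose; origin at the centre of its underside; bystander
- jar: amber glass jar with white lid, diameter 52 mm, 62 mm tall, standing loose; origin at the centre of its underside; bystander
- driver: red-handled screwdriver about 200 mm long, lying loose, origin at the centre of its underside; bystander

How it is judged:
By the outcome, as a careful person would: the job done as asked, in the order asked, and still so for the second after the job is handed in, with the robot touching nothing.
It also fails if it takes over 67 s, if anything falls off the work surface, if the arm or the gripper's body presses on something with over 40 N, if the wrist force passes 120 N, or if a joint passes its speed limit or range.

## Working session

There is one attempt and no reset: what is moved stays moved. The work goes in short steps, Python scripts to look and compute and a tool call to move; the robot and the scene stay as the last step left them, time stands still between calls to the robot, and variables do not carry over. Pictures are saved under pics/ and viewed, about 8 in all and at most 12, crops included, and the job is handed in when it is done.

Besides the shell and the picture viewer there is one more tool, called after "Emit:" as name([rows], argument=value, ...), one row to a line, values as JSON. step_arm: Moves the arm, as the interface text tells. Its arguments: {"type":"object","properties":{"steps":{"type":"array"}},"required":["steps"]}

```bash
mkdir -p pics
cat > h.py <<'E'
from bench import *
import numpy as np, cv2
from scipy.spatial.transform import Rotation as R
def rot(o):
    o=np.array(o,float)
    return o if o.shape==(3,3) else (R.from_euler('xyz',o).as_matrix() if o.size==3 else R.from_quat(o).as_matrix())
def cloud(cam,depth,mask=None,cm=None):
    cm=cm or camera_model(cam)
    K=np.array(cm["intrinsics"]);k1=cm["k1"]
    v,u=np.nonzero((depth>0)&(mask if mask is not None else True))
    x=(u-K[0,2])/K[0,0];y=(v-K[1,2])/K[1,1];rd=np.hypot(x,y);r=rd.copy()
    for _ in range(20): r=rd/(1+k1*r*r)
    s=np.where(rd>0,r/np.maximum(rd,1e-9),1)
    z=depth[v,u]
    return (np.c_[x*s*z,y*s*z,z])@rot(cm["orientation"]).T+np.array(cm["origin"])
def save(n,im): cv2.imwrite(f"pics/{n}.png",cv2.cvtColor(im,cv2.COLOR_RGB2BGR))
def st():
    o=get_obs();print("t",round(o["time"],2),"p",np.round(o["tool_pos"],4),"r",np.round(o["ee_rot"],3),"F",np.round(o["wrist_force"],1),"w",round(o["width"],4));return o
E
python3 - <<'E'
from h import *
st()
out=[]
for c in ["scene","side"]:
    im,d=snapshot(c);out.append(im);cm=camera_model(c);print(c,np.round(cm["origin"],3),cm["orientation"])
    np.save(f"{c}_d.npy",d)
    for q in ["stud_green","stud_red","stud_blue","rack","socket","tapper","dish","meter","plug","jar","driver"]:
        for s in silhouettes(c,q)[:2]:
            if s["confidence"]<.3: continue
            P=cloud(c,d,s["pixels"]);
            if len(P)<5: continue
            top=P[P[:,2]>np.percentile(P[:,2],97)-.006]
            print(q,round(s["confidence"],2),[int(a) for a in s["rect"]],"mid",np.round((np.percentile(P,2,0)+np.percentile(P,98,0))/2,3),"ext",np.round(np.ptp(np.percentile(P,[2,98],axis=0),axis=0),3),"top",np.round((top.min(0)+top.max(0))/2,3))
save("a_scene",out[0]);save("a_side",out[1])
st()
E
```

```text
t 0.0 p [ 0.1837 -0.5178  0.2123] r [-3.139 -0.     0.341] F [-0.2  0.7 -0.4] w 0.0939
scene [ 1.214 -0.09   1.1  ] [-2.58663696  0.00519727  1.45864017]
stud_green 0.84 [393, 168, 415, 198] mid [0.475 0.163 0.108] ext [0.042 0.041 0.056] top [0.476 0.159 0.134]
stud_red 0.91 [460, 155, 481, 182] mid [0.454 0.305 0.11 ] ext [0.029 0.031 0.054] top [0.452 0.308 0.134]
stud_blue 0.72 [427, 167, 448, 190] mid [0.464 0.235 0.108] ext [0.034 0.038 0.055] top [0.465 0.232 0.134]
rack 0.69 [380, 165, 494, 229] mid [0.47  0.233 0.043] ext [0.087 0.222 0.084] top [0.465 0.234 0.098]
socket 0.68 [126, 303, 158, 340] mid [ 0.691 -0.383  0.035] ext [0.044 0.042 0.059] top [ 0.688 -0.385  0.063]
socket 0.57 [316, 185, 382, 255] mid [0.516 0.037 0.043] ext [0.115 0.12  0.085] top [0.513 0.038 0.084]
tapper 0.65 [176, 190, 202, 231] mid [ 0.442 -0.303  0.058] ext [0.068 0.05  0.11 ] top [ 0.452 -0.3    0.112]
dish 0.72 [173, 207, 213, 243] mid [ 0.46  -0.299  0.008] ext [0.08  0.08  0.017] top [ 0.46  -0.299  0.026]
dish 0.34 [427, 165, 451, 191] mid [0.466 0.233 0.109] ext [0.03  0.034 0.054] top 
[... 1411 characters left out ...]
id [ 0.457 -0.294  0.009] ext [0.084 0.084 0.02 ] top [ 0.456 -0.295  0.024]
meter 0.85 [219, 335, 285, 428] mid [0.692 0.305 0.026] ext [0.09  0.145 0.033] top [0.692 0.3   0.041]
plug 0.56 [242, 166, 270, 185] mid [ 0.732 -0.23   0.008] ext [0.068 0.053 0.018] top [ 0.732 -0.225  0.015]
jar 0.93 [269, 109, 287, 141] mid [ 0.687 -0.38   0.034] ext [0.046 0.043 0.062] top [ 0.687 -0.383  0.062]
driver 0.73 [200, 254, 299, 265] mid [0.726 0.041 0.017] ext [0.185 0.022 0.019] top [0.772 0.04  0.024]
driver 0.73 [367, 118, 387, 162] mid [ 0.452 -0.293  0.06 ] ext [0.043 0.037 0.106] top [ 0.452 -0.299  0.111]
t 1.2 p [ 0.1838 -0.5184  0.2135] r [ 3.142 -0.     0.341] F [ 0.1 -0.2 -0.2] w 0.0942
```

```bash
cat >> h.py <<'E'
def plan(p,yaw=None,o=None):
    o=o or get_obs();M=rot(o["ee_rot"]);t=M.T@(np.array(p)-o["tool_pos"])
    T=R.from_euler('xyz',[np.pi,0,yaw]).as_matrix() if yaw is not None else M
    print("plan t",np.round(t,4),"a",np.round(R.from_matrix(M.T@T).as_rotvec(),4))
E
python3 - <<'E'
from h import *
plan([.46,.15,.27],1.745)
E
```

```text
plan t [ 0.4837 -0.5376 -0.0565] a [ 1.0000e-04  1.0000e-04 -1.4042e+00]
```

View pics/a_scene.png

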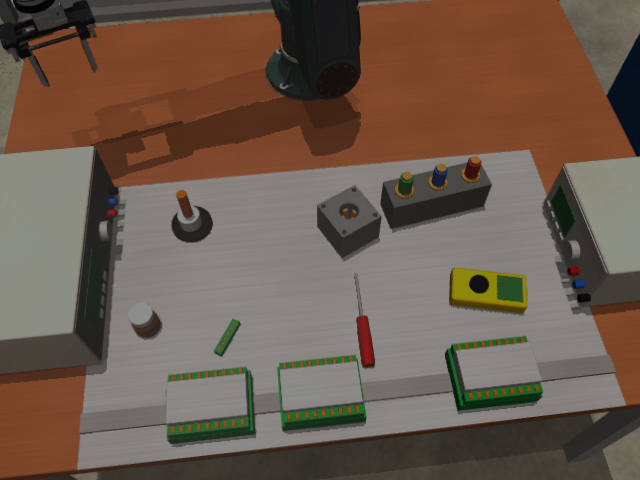

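The scene picture shows green (405,183), blue (440,176) and red (473,168) in the rack, the socket bore at (348,212), and the tapper in its dish at (188,212). All match the detections. Moving now.

Emit:
step_arm([
  {"jaw": 0.7, "tx": 0.03, "ty": -0.035, "tz": -0.03, "az": -0.14},
  {"jaw": 0.7, "tx": 0.06, "ty": -0.07, "tz": -0.05, "az": -0.28},
  {"jaw": 0.7, "tx": 0.09, "ty": -0.1, "tz": -0.055, "az": -0.42},
  {"jaw": 0.7, "tx": 0.12, "ty": -0.135, "tz": -0.055, "az": -0.56},
  {"jaw": 0.7, "tx": 0.15, "ty": -0.17, "tz": -0.055, "az": -0.7},
  {"jaw": 0.7, "tx": 0.18, "ty": -0.2, "tz": -0.055, "az": -0.84},
  {"jaw": 0.7, "tx": 0.21, "ty": -0.235, "tz": -0.055, "az": -0.98},
  {"jaw": 0.7, "tx": 0.24, "ty": -0.27, "tz": -0.055, "az": -1.1},
])

```text
invalid input
```

Run:
```python
from h import *
st();plan([.46,.15,.27],1.745)
```

```text
t 1.2 p [ 0.1838 -0.5184  0.2135] r [ 3.142 -0.     0.341] F [ 0.1 -0.2 -0.2] w 0.0942
plan t [ 0.4837 -0.5376 -0.0565] a [ 1.0000e-04  1.0000e-04 -1.4042e+00]
```

Probably every key is required.

Emit:
step_arm([
  {"jaw": 0.7, "tx": 0.03, "ty": -0.035, "tz": -0.03, "ax": 0, "ay": 0, "az": -0.14},
  {"jaw": 0.7, "tx": 0.06, "ty": -0.07, "tz": -0.05, "ax": 0, "ay": 0, "az": -0.28},
  {"jaw": 0.7, "tx": 0.09, "ty": -0.1, "tz": -0.055, "ax": 0, "ay": 0, "az": -0.42},
  {"jaw": 0.7, "tx": 0.12, "ty": -0.135, "tz": -0.055, "ax": 0, "ay": 0, "az": -0.56},
  {"jaw": 0.7, "tx": 0.15, "ty": -0.17, "tz": -0.055, "ax": 0, "ay": 0, "az": -0.7},
  {"jaw": 0.7, "tx": 0.18, "ty": -0.2, "tz": -0.055, "ax": 0, "ay": 0, "az": -0.84},
  {"jaw": 0.7, "tx": 0.21, "ty": -0.235, "tz": -0.055, "ax": 0, "ay": 0, "az": -0.98},
  {"jaw": 0.7, "tx": 0.24, "ty": -0.27, "tz": -0.055, "ax": 0, "ay": 0, "az": -1.1},
])

```text
time: 2.0
tool_pos: [0.32, -0.182, 0.2687]
ee_rot: [3.14, 0.001, 1.445]
wrist_force: [1.4, -0.8, 0.2]
width: 0.0659
```

Run:
```python
from h import *
st();plan([.46,.15,.27],1.745)
```

```text
t 2.0 p [ 0.32   -0.182   0.2687] r [3.140e+00 1.000e-03 1.445e+00] F [ 1.4 -0.8  0.2] w 0.0659
plan t [ 0.347   0.0973 -0.0014] a [ 0.001   0.0007 -0.2998]
```

Emit:
step_arm([
  {"jaw": 0.7, "tx": 0.045, "ty": 0.013, "tz": 0, "ax": 0, "ay": 0, "az": -0.1},
  {"jaw": 0.7, "tx": 0.09, "ty": 0.026, "tz": 0, "ax": 0, "ay": 0, "az": -0.2},
  {"jaw": 0.7, "tx": 0.135, "ty": 0.039, "tz": 0, "ax": 0, "ay": 0, "az": -0.3},
  {"jaw": 0.7, "tx": 0.18, "ty": 0.052, "tz": 0, "ax": 0, "ay": 0, "az": -0.3},
  {"jaw": 0.7, "tx": 0.225, "ty": 0.065, "tz": 0, "ax": 0, "ay": 0, "az": -0.3},
  {"jaw": 0.7, "tx": 0.27, "ty": 0.078, "tz": 0, "ax": 0, "ay": 0, "az": -0.3},
  {"jaw": 0.7, "tx": 0.31, "ty": 0.088, "tz": 0, "ax": 0, "ay": 0, "az": -0.3},
  {"jaw": 0.7, "tx": 0.33, "ty": 0.095, "tz": 0, "ax": 0, "ay": 0, "az": -0.3},
])

```text
time: 2.8
tool_pos: [0.4559, 0.1366, 0.2684]
ee_rot: [3.141, -0.0, 1.749]
wrist_force: [0.7, -0.3, -0.4]
width: 0.0655
```

Run:
```python
from h import *
st()
cm=camera_model("wrist");im,d=snapshot("wrist");save("b_wrist",im)
print(cm["origin"],cm["orientation"])
for q in ["stud_green","stud_red","stud_blue","socket"]:
    for s in silhouettes("wrist",q)[:2]:
        P=cloud("wrist",d,s["pixels"],cm)
        if len(P)<5: continue
        lo,hi=np.percentile(P[:,2],[2,98])
        top=P[abs(P[:,2]-hi)<.003]
        print(q,round(s["confidence"],2),[int(a) for a in s["rect"]],"z",lo.round(3),hi.round(3),"top",np.round((np.percentile(top,2,0)+np.percentile(top,98,0))/2,4),"ext",np.round(np.ptp(np.percentile(top,[2,98],axis=0),axis=0),3))
st()
```

```text
t 2.8 p [0.4559 0.1366 0.2684] r [ 3.141 -0.     1.749] F [ 0.7 -0.3 -0.4] w 0.0655
[0.44355987 0.20134956 0.43992314] [ 2.90469648e+00 -2.22389918e-03  1.77262501e-01]
stud_red 0.78 [325, 2, 373, 41] z 0.085 0.135 top [0.4521 0.2995 0.1338] ext [0.013 0.005 0.004]
stud_blue 0.92 [322, 87, 368, 135] z 0.085 0.135 top [0.4635 0.2329 0.1344] ext [0.018 0.018 0.003]
socket 0.6 [294, 245, 403, 351] z 0.006 0.084 top [0.5061 0.0487 0.0829] ext [0.099 0.085 0.003]
t 3.05 p [0.4553 0.1328 0.2687] r [3.141e+00 1.000e-03 1.745e+00] F [-0.2 -0.3 -0.1] w 0.0657
```

View pics/b_wrist.png

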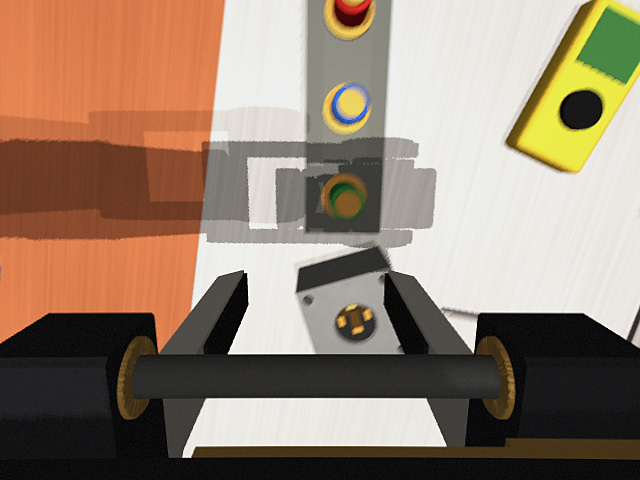

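The wrist view shows the shaded green stud at (347,200), blue at (350,105) and the socket bore at about (356,322). The network missed green, so I'll locate its cap by depth and the bore by its dark ring.

```bash
cat >> h.py <<'E'
def grid(cam,d,cm):
    P=np.full(d.shape+(3,),np.nan);P[d>0]=cloud(cam,d,None,cm);return P
def mid(Q): return (np.percentile(Q,1,0)+np.percentile(Q,99,0))/2
E
python3 - <<'E'
from h import *
cm=camera_model("wrist");im,d=snapshot("wrist");P=grid("wrist",d,cm)
for n,(u,v) in dict(green=(347,196),blue=(350,105)).items():
    w=P[v-28:v+29,u-28:u+29].reshape(-1,3)
    t=w[abs(w[:,2]-.134)<.003];f=w[(w[:,2]>.082)&(w[:,2]<.09)]
    print(n,len(t),mid(t).round(4),np.ptp(t,axis=0).round(3))
# bore: project top-plane grid
yy,xx=np.mgrid[285:360,310:400]
z=P[285:360,310:400,2];g=im[285:360,310:400].astype(int)
plane=abs(z-.082)<.006
dark=(g.max(2)<75)|(g[...,0]-g[...,2]>40)
n,l,s,c=cv2.connectedComponentsWithStats(dark.astype(np.uint8))
for i in range(1,n):
    if s[i,4]>150: print("comp",s[i]+[310,285,0,0,0],c[i]+[310,285])
def topxy(u,v):
    dd=np.zeros_like(d);dd[int(v),int(u)]=1
    q=cloud("wrist",dd,None,cm)[0]; o=np.array(cm["origin"]); return o+(q-o)*(.082-o[2])/(q[2]-o[2])
for i in range(1,n):
    if 800<s[i,4]<3000:
        cs=max(cv2.findContours((l==i).astype(np.uint8),0,1)[0],key=len)
        Q=np.array([topxy(a+310,b+285) for a,b in cs[:,0]])[:,:2]
        print("circ",cv2.minEnclosingCircle((Q*1000).astype(np.float32)), mid(Q), np.median(Q,0))
top=P[(abs(P[...,2]-.082)<.004)&(P[...,1]<.115)&(abs(P[...,0]-.51)<.08)]
print("rect",cv2.minAreaRect((top[:,:2]*1000).astype(np.float32)))
st()
E
```

```text
green 520 [0.4758 0.1594 0.1342] [0.02  0.02  0.005]
blue 619 [0.4634 0.2329 0.1342] [0.02  0.02  0.005]
comp [384 285  16  57 614] [392.68566775 305.88925081]
comp [ 336  302   40   38 1154] [355.53206239 320.74870017]
comp [310 354  90   6 535] [354.89719626 356.52336449]
circ ((511.66558837890625, 37.891876220703125), 19.807453155517578) [0.51181129 0.03775225] [0.51223559 0.03788937]
rect ((504.9807434082031, 40.76237106323242), (95.31912994384766, 95.21136474609375), 19.576696395874023)
t 3.1 p [0.4553 0.1325 0.2688] r [3.141e+00 1.000e-03 1.744e+00] F [ 0.4  0.4 -0.3] w 0.0654
```

Run:
```python
from h import *
plan([.4758,.1594,.101],1.745)
```

```text
plan t [0.0232 0.0246 0.1678] a [ 0.001   0.0013 -0.001 ]
```

Emit:
step_arm([
  {"jaw": 0.7, "tx": 0.023, "ty": 0.0245, "tz": 0.02, "ax": 0, "ay": 0, "az": 0},
  {"jaw": 0.7, "tx": 0.023, "ty": 0.0245, "tz": 0.06, "ax": 0, "ay": 0, "az": 0},
  {"jaw": 0.7, "tx": 0.023, "ty": 0.0245, "tz": 0.095, "ax": 0, "ay": 0, "az": 0},
  {"jaw": 0.7, "tx": 0.023, "ty": 0.0245, "tz": 0.115, "ax": 0, "ay": 0, "az": 0},
  {"jaw": 0.7, "tx": 0.023, "ty": 0.0245, "tz": 0.115, "ax": 0, "ay": 0, "az": 0},
  {"jaw": 0.7, "tx": 0.023, "ty": 0.0245, "tz": 0.115, "ax": 0, "ay": 0, "az": 0},
])

```text
time: 3.7
tool_pos: [0.4758, 0.1584, 0.1547]
ee_rot: [3.14, 0.001, 1.742]
wrist_force: [0.0, 0.7, 0.3]
width: 0.0661
```

Run:
```python
from h import *
st();plan([.4758,.1594,.101],1.745)
```

```text
t 3.7 p [0.4758 0.1584 0.1547] r [3.140e+00 1.000e-03 1.742e+00] F [0.  0.7 0.3] w 0.0661
plan t [0.0011 0.0001 0.0537] a [ 0.0018  0.0014 -0.0026]
```

Emit:
step_arm([
  {"jaw": 0.7, "tx": 0.001, "ty": 0, "tz": 0.03, "ax": 0.001, "ay": 0.001, "az": 0},
  {"jaw": 0.7, "tx": 0.001, "ty": 0, "tz": 0.053, "ax": 0.001, "ay": 0.001, "az": 0},
  {"jaw": 0.7, "tx": 0.001, "ty": 0, "tz": 0.053, "ax": 0.001, "ay": 0.001, "az": 0},
  {"jaw": 0.2, "tx": 0.001, "ty": 0, "tz": 0.053, "ax": 0.001, "ay": 0.001, "az": 0},
  {"jaw": 0.1, "tx": 0.001, "ty": 0, "tz": 0.053, "ax": 0.001, "ay": 0.001, "az": 0},
  {"jaw": 0.1, "tx": 0.001, "ty": 0, "tz": 0.053, "ax": 0.001, "ay": 0.001, "az": 0},
  {"jaw": 0.1, "tx": 0.001, "ty": 0, "tz": 0.053, "ax": 0.001, "ay": 0.001, "az": 0},
  {"jaw": 0.1, "tx": 0.001, "ty": 0, "tz": 0.053, "ax": 0.001, "ay": 0.001, "az": 0},
])

```text
time: 4.5
tool_pos: [0.4761, 0.1595, 0.1024]
ee_rot: [3.14, 0.0, 1.743]
wrist_force: [0.6, -0.3, -0.5]
width: 0.0291
```

Emit:
step_arm([
  {"jaw": 0.1, "tx": 0, "ty": 0, "tz": 0, "ax": 0, "ay": 0, "az": 0},
  {"jaw": 0.1, "tx": 0, "ty": 0, "tz": -0.02, "ax": 0, "ay": 0, "az": 0},
  {"jaw": 0.1, "tx": 0, "ty": 0, "tz": -0.05, "ax": 0, "ay": 0, "az": 0},
  {"jaw": 0.1, "tx": 0, "ty": 0, "tz": -0.085, "ax": 0, "ay": 0, "az": 0},
  {"jaw": 0.1, "tx": 0, "ty": 0, "tz": -0.11, "ax": 0, "ay": 0, "az": 0},
  {"jaw": 0.1, "tx": 0, "ty": 0, "tz": -0.11, "ax": 0, "ay": 0, "az": 0},
  {"jaw": 0.1, "tx": 0, "ty": 0, "tz": -0.11, "ax": 0, "ay": 0, "az": 0},
])

```text
time: 5.2
tool_pos: [0.4757, 0.1594, 0.2116]
ee_rot: [3.14, 0.0, 1.743]
wrist_force: [-0.2, -0.5, -1.5]
width: 0.0277
```

Run:
```python
from h import *
st();plan([.5117,.0378,.212],1.745)
```

```text
t 5.2 p [0.4757 0.1594 0.2116] r [3.14  0.    1.743] F [-0.2 -0.5 -1.5] w 0.0277
plan t [-0.126   0.0147 -0.0003] a [ 0.0015  0.0004 -0.0024]
```

Emit:
step_arm([
  {"jaw": 0.1, "tx": -0.03, "ty": 0.0035, "tz": 0, "ax": 0.001, "ay": 0, "az": 0},
  {"jaw": 0.1, "tx": -0.07, "ty": 0.008, "tz": 0, "ax": 0.001, "ay": 0, "az": 0},
  {"jaw": 0.1, "tx": -0.105, "ty": 0.0125, "tz": 0, "ax": 0.001, "ay": 0, "az": 0},
  {"jaw": 0.1, "tx": -0.126, "ty": 0.0147, "tz": 0, "ax": 0.001, "ay": 0, "az": 0},
  {"jaw": 0.1, "tx": -0.126, "ty": 0.0147, "tz": 0, "ax": 0.001, "ay": 0, "az": 0},
  {"jaw": 0.1, "tx": -0.126, "ty": 0.0147, "tz": 0, "ax": 0.001, "ay": 0, "az": 0},
])

```text
time: 5.8
tool_pos: [0.5106, 0.0378, 0.2092]
ee_rot: [-3.138, -0.001, 1.742]
wrist_force: [-0.3, -0.3, -1.1]
width: 0.0275
```

Run:
```python
from h import *
o=st();ims=[]
for c in ["scene","side"]:
    im,d=snapshot(c);cm=camera_model(c);P=grid(c,d,cm)
    m=(np.hypot(P[...,0]-.512,P[...,1]-.038)<.035)&(P[...,2]>.095)&(P[...,2]<.185)
    Q=P[m]
    for a,b in [(.115,.13),(.13,.145),(.145,.16),(.16,.18)]:
        q=Q[(Q[:,2]>a)&(Q[:,2]<b)]
        if len(q): print(c,a,len(q),mid(q).round(4),np.ptp(q,axis=0).round(3))
    v,u=np.nonzero(m);v0,u0=int(v.mean()),int(u.mean())
    ims.append(cv2.resize(im[v0-60:v0+60,u0-60:u0+60],(400,400)))
save("c",np.hstack(ims));plan([.5117,.0378,.13],1.745)
```

```text
t 5.8 p [0.5106 0.0378 0.2092] r [-3.138e+00 -1.000e-03  1.742e+00] F [-0.3 -0.3 -1.1] w 0.0275
scene 0.115 22 [0.5141 0.0381 0.1225] [0.006 0.014 0.014]
scene 0.13 28 [0.515  0.0374 0.1373] [0.011 0.017 0.014]
scene 0.145 42 [0.516  0.0379 0.1527] [0.013 0.023 0.014]
scene 0.16 58 [0.5196 0.0373 0.17  ] [0.012 0.026 0.019]
side 0.115 31 [0.5107 0.0462 0.1229] [0.013 0.008 0.014]
side 0.13 42 [0.5103 0.0467 0.1375] [0.019 0.008 0.014]
side 0.145 55 [0.5101 0.0489 0.1524] [0.021 0.009 0.015]
side 0.16 101 [0.5106 0.0495 0.17  ] [0.028 0.015 0.02 ]
plan t [-0.001   0.0008  0.0803] a [-0.002  -0.0007 -0.0015]
```

View pics/c.png

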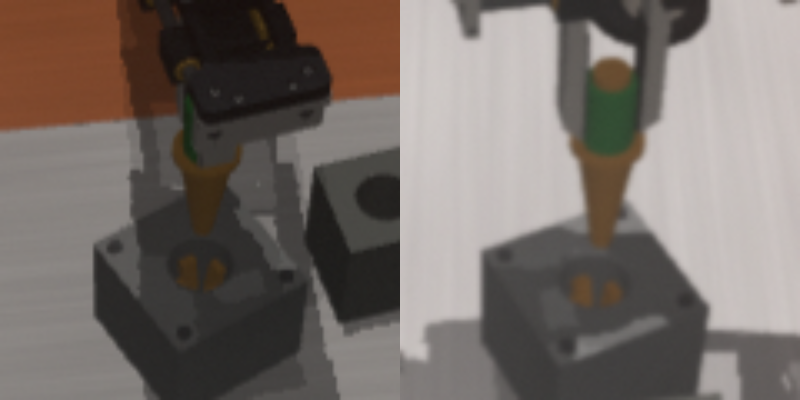

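The crops show the stud upright in the jaws, directly above the bore. I'll correct x by 1 mm and descend.

Emit:
step_arm([
  {"jaw": 0.1, "tx": 0, "ty": 0.001, "tz": 0.015, "ax": -0.002, "ay": 0, "az": 0},
  {"jaw": 0.1, "tx": 0, "ty": 0.001, "tz": 0.035, "ax": -0.002, "ay": 0, "az": 0},
  {"jaw": 0.1, "tx": 0, "ty": 0.001, "tz": 0.055, "ax": -0.002, "ay": 0, "az": 0},
  {"jaw": 0.1, "tx": 0, "ty": 0.001, "tz": 0.065, "ax": -0.002, "ay": 0, "az": 0},
  {"jaw": 0.1, "tx": 0, "ty": 0.001, "tz": 0.065, "ax": -0.002, "ay": 0, "az": 0},
  {"jaw": 0.1, "tx": 0, "ty": 0.001, "tz": 0.065, "ax": -0.002, "ay": 0, "az": 0},
])

```text
time: 6.5
tool_pos: [0.5117, 0.0395, 0.1457]
ee_rot: [3.141, -0.001, 1.744]
wrist_force: [0.7, -0.3, -1.1]
width: 0.0277
```

Emit:
step_arm([
  {"jaw": 0.1, "tx": 0, "ty": 0, "tz": 0.002, "ax": 0, "ay": 0, "az": 0},
  {"jaw": 0.1, "tx": 0, "ty": 0, "tz": 0.004, "ax": 0, "ay": 0, "az": 0},
  {"jaw": 0.1, "tx": 0, "ty": 0, "tz": 0.006, "ax": 0, "ay": 0, "az": 0},
  {"jaw": 0.1, "tx": 0, "ty": 0, "tz": 0.006, "ax": 0, "ay": 0, "az": 0},
])

```text
time: 6.9
tool_pos: [0.5121, 0.0393, 0.1399]
ee_rot: [3.14, -0.001, 1.744]
wrist_force: [1.9, -0.5, -1.2]
width: 0.0277
```

Emit:
step_arm([
  {"jaw": 0.1, "tx": -0.0015, "ty": 0, "tz": 0.002, "ax": 0, "ay": 0, "az": 0},
  {"jaw": 0.1, "tx": -0.0015, "ty": 0, "tz": 0.004, "ax": 0, "ay": 0, "az": 0},
  {"jaw": 0.1, "tx": -0.0015, "ty": 0, "tz": 0.006, "ax": 0, "ay": 0, "az": 0},
  {"jaw": 0.1, "tx": -0.0015, "ty": 0, "tz": 0.006, "ax": 0, "ay": 0, "az": 0},
])

```text
time: 7.3
tool_pos: [0.512, 0.0378, 0.1333]
ee_rot: [3.141, -0.001, 1.744]
wrist_force: [-0.2, -0.6, -1.4]
width: 0.0273
```

Emit:
step_arm([
  {"jaw": 0.1, "tx": 0, "ty": 0, "tz": 0.002, "ax": 0, "ay": 0, "az": 0},
  {"jaw": 0.1, "tx": 0, "ty": 0, "tz": 0.004, "ax": 0, "ay": 0, "az": 0},
  {"jaw": 0.1, "tx": 0, "ty": 0, "tz": 0.004, "ax": 0, "ay": 0, "az": 0},
])

```text
time: 7.6
tool_pos: [0.5122, 0.0375, 0.1291]
ee_rot: [3.141, -0.0, 1.744]
wrist_force: [0.7, -0.7, -2.1]
width: 0.0273
```

Emit:
step_arm([
  {"jaw": 0.1, "tx": 0, "ty": 0, "tz": 0.002, "ax": 0, "ay": 0, "az": 0},
  {"jaw": 0.1, "tx": 0, "ty": 0, "tz": 0.004, "ax": 0, "ay": 0, "az": 0},
  {"jaw": 0.1, "tx": 0, "ty": 0, "tz": 0.004, "ax": 0, "ay": 0, "az": 0},
])

```text
time: 7.9
tool_pos: [0.5124, 0.0374, 0.1255]
ee_rot: [3.141, 0.0, 1.744]
wrist_force: [-0.2, -2.2, 1.0]
width: 0.0274
```

Emit:
step_arm([
  {"jaw": 0.1, "tx": -0.0007, "ty": 0, "tz": 0.0005, "ax": 0, "ay": 0, "az": 0},
  {"jaw": 0.1, "tx": -0.0007, "ty": 0, "tz": 0.001, "ax": 0, "ay": 0, "az": 0},
  {"jaw": 0.1, "tx": -0.0007, "ty": 0, "tz": 0.001, "ax": 0, "ay": 0, "az": 0},
])

```text
time: 8.2
tool_pos: [0.5125, 0.037, 0.1247]
ee_rot: [3.14, -0.001, 1.744]
wrist_force: [-0.2, 0.1, 2.8]
width: 0.0276
```

The stud is seated with about 4 N of push and no side load. Releasing it.

Emit:
step_arm([
  {"jaw": 0.4, "tx": 0, "ty": 0, "tz": 0, "ax": 0, "ay": 0, "az": 0},
  {"jaw": 0.6, "tx": 0, "ty": 0, "tz": 0, "ax": 0, "ay": 0, "az": 0},
  {"jaw": 0.6, "tx": 0, "ty": 0, "tz": 0, "ax": 0, "ay": 0, "az": 0},
  {"jaw": 0.6, "tx": 0, "ty": 0, "tz": 0, "ax": 0, "ay": 0, "az": 0},
  {"jaw": 0.6, "tx": 0, "ty": 0, "tz": -0.03, "ax": 0, "ay": 0, "az": 0},
  {"jaw": 0.6, "tx": 0, "ty": 0, "tz": -0.075, "ax": 0, "ay": 0, "az": 0},
  {"jaw": 0.6, "tx": 0, "ty": 0, "tz": -0.12, "ax": 0, "ay": 0, "az": 0},
  {"jaw": 0.6, "tx": 0, "ty": 0, "tz": -0.13, "ax": 0, "ay": 0, "az": 0},
])

```text
time: 9.0
tool_pos: [0.5146, 0.0369, 0.2612]
ee_rot: [3.13, 0.002, 1.744]
wrist_force: [1.0, 0.8, -0.2]
width: 0.0562
```

Run:
```python
from h import *
o=st();ims=[]
for c in ["scene","side"]:
    im,d=snapshot(c);cm=camera_model(c);P=grid(c,d,cm)
    m=(np.hypot(P[...,0]-.512,P[...,1]-.038)<.035)&(P[...,2]>.09)&(P[...,2]<.19)
    Q=P[m];zt=np.percentile(Q[:,2],98)
    q=Q[abs(Q[:,2]-zt)<.003]; print(c,"top z",zt.round(4),"top",mid(q).round(4),np.ptp(q,axis=0).round(3))
    for a,b in [(.09,.1),(.11,.125),(.125,.145)]:
        q=Q[(Q[:,2]>a)&(Q[:,2]<b)]
        if len(q)>5: print(c,a,mid(q).round(4))
    v,u=np.nonzero(m);v0,u0=int(v.mean()),int(u.mean())
    ims.append(cv2.resize(im[v0-50:v0+50,u0-50:u0+50],(400,400)))
save("d",np.hstack(ims));plan([.43,-.27,.25],1.0)
```

```text
t 9.0 p [0.5146 0.0369 0.2612] r [3.130e+00 2.000e-03 1.744e+00] F [ 1.   0.8 -0.2] w 0.0562
scene top z 0.1582 top [0.5135 0.0372 0.1576] [0.022 0.018 0.005]
scene 0.09 [0.5236 0.0357 0.0934]
scene 0.11 [0.5196 0.0366 0.1175]
scene 0.125 [0.5182 0.0373 0.1349]
side top z 0.1575 top [0.5121 0.04   0.157 ] [0.02  0.019 0.005]
side 0.09 [0.5123 0.0515 0.0947]
side 0.11 [0.5118 0.0475 0.1175]
side 0.125 [0.512  0.049  0.1348]
plan t [-0.2879 -0.1352  0.0065] a [ 0.0064 -0.0019  0.7441]
```

View pics/d.png

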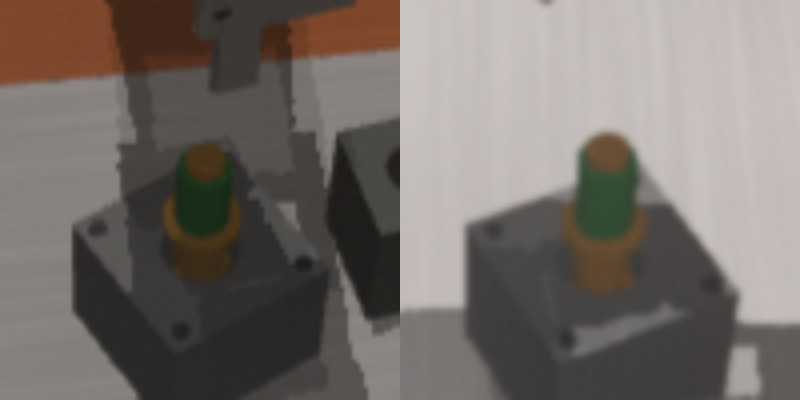

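The crops show the stud standing upright in the socket, with its top at z≈0.157 and its axis near (0.5125, 0.038). Next, the tapper.

Emit:
step_arm([
  {"jaw": 0.6, "tx": -0.04, "ty": -0.016, "tz": -0.01, "ax": 0.002, "ay": 0, "az": 0.14},
  {"jaw": 0.6, "tx": -0.08, "ty": -0.032, "tz": -0.01, "ax": 0.005, "ay": 0, "az": 0.28},
  {"jaw": 0.6, "tx": -0.12, "ty": -0.048, "tz": -0.01, "ax": 0.006, "ay": 0, "az": 0.42},
  {"jaw": 0.6, "tx": -0.16, "ty": -0.064, "tz": -0.01, "ax": 0.006, "ay": 0, "az": 0.56},
  {"jaw": 0.6, "tx": -0.2, "ty": -0.08, "tz": -0.01, "ax": 0.006, "ay": 0, "az": 0.68},
  {"jaw": 0.6, "tx": -0.24, "ty": -0.096, "tz": -0.01, "ax": 0.006, "ay": 0, "az": 0.744},
  {"jaw": 0.6, "tx": -0.28, "ty": -0.112, "tz": -0.01, "ax": 0.006, "ay": 0, "az": 0.744},
  {"jaw": 0.6, "tx": -0.315, "ty": -0.125, "tz": -0.01, "ax": 0.006, "ay": 0, "az": 0.744},
])

```text
time: 9.9
tool_pos: [0.443, -0.2963, 0.2633]
ee_rot: [-3.136, -0.002, 0.999]
wrist_force: [-0.3, 0.4, -0.3]
width: 0.0563
```

Run:
```python
from h import *
for _ in range(3): snapshot("wrist")
o=st();cm=camera_model("wrist");im,d=snapshot("wrist");P=grid("wrist",d,cm);save("e",im)
m=np.hypot(P[...,0]-.454,P[...,1]+.299)<.06
Q=P[m]
t=Q[(abs(Q[:,2]-.112)<.005)];print("handle top",len(t),mid(t).round(4),np.ptp(t,axis=0).round(3))
h=Q[(abs(Q[:,2]-.038)<.004)];print("head top",len(h),mid(h).round(4),np.ptp(h,axis=0).round(3))
r=P[(abs(P[...,2]-.014)<.003)&(np.hypot(P[...,0]-.457,P[...,1]+.297)<.07)];print("rim",len(r),mid(r).round(4),np.ptp(r,axis=0).round(3), cv2.minEnclosingCircle((r[:,:2]*1000).astype(np.float32)))
if len(t): plan([*mid(t)[:2],.075],1.0)
```

```text
t 10.05 p [ 0.4432 -0.296   0.263 ] r [-3.135e+00 -3.000e-03  9.960e-01] F [-0.3  1.4 -0. ] w 0.0562
handle top 519 [ 0.4519 -0.3011  0.111 ] [0.021 0.022 0.008]
head top 998 [ 0.452  -0.3003  0.0379] [0.048 0.047 0.007]
rim 954 [ 0.4565 -0.2987  0.0137] [0.087 0.087 0.006] ((456.304931640625, -299.01873779296875), 43.94606018066406)
plan t [-0.0015  0.0113  0.1887] a [-0.0055 -0.0032 -0.0016]
```

View pics/e.png

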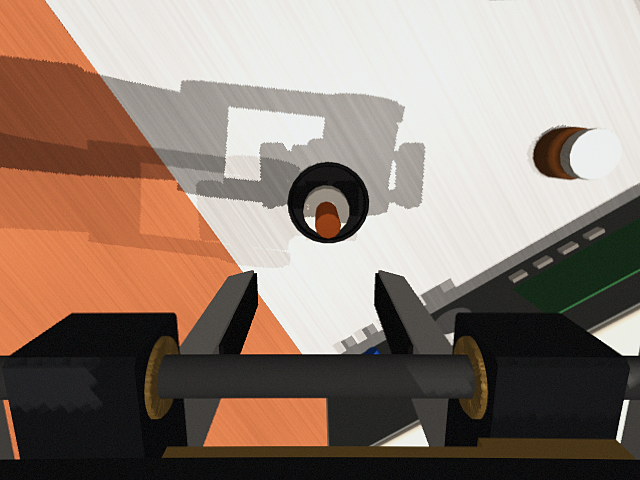

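The wrist view shows the tapper upright at (328,205), inside the dish at (328,203). Descending.

Emit:
step_arm([
  {"jaw": 0.6, "tx": -0.001, "ty": 0.0113, "tz": 0.02, "ax": -0.005, "ay": -0.003, "az": 0},
  {"jaw": 0.6, "tx": -0.001, "ty": 0.0113, "tz": 0.06, "ax": -0.005, "ay": -0.003, "az": 0},
  {"jaw": 0.6, "tx": -0.001, "ty": 0.0113, "tz": 0.1, "ax": -0.005, "ay": -0.003, "az": 0},
  {"jaw": 0.6, "tx": -0.001, "ty": 0.0113, "tz": 0.125, "ax": -0.005, "ay": -0.003, "az": 0},
  {"jaw": 0.6, "tx": -0.001, "ty": 0.0113, "tz": 0.125, "ax": -0.005, "ay": -0.003, "az": 0},
  {"jaw": 0.6, "tx": -0.001, "ty": 0.0113, "tz": 0.125, "ax": -0.005, "ay": -0.003, "az": 0},
])

```text
time: 10.7
tool_pos: [0.4526, -0.2996, 0.1386]
ee_rot: [-3.14, -0.001, 1.0]
wrist_force: [0.6, -0.1, 0.9]
width: 0.0564
```

Run:
```python
from h import *
st();plan([.452,-.3008,.074],1.0)
```

```text
t 10.7 p [ 0.4526 -0.2996  0.1386] r [-3.14e+00 -1.00e-03  1.00e+00] F [ 0.6 -0.1  0.9] w 0.0564
plan t [-0.0014  0.0002  0.0646] a [-0.0015 -0.0006  0.0003]
```

Emit:
step_arm([
  {"jaw": 0.6, "tx": -0.0014, "ty": 0, "tz": 0.03, "ax": -0.0015, "ay": 0, "az": 0},
  {"jaw": 0.6, "tx": -0.0014, "ty": 0, "tz": 0.055, "ax": -0.0015, "ay": 0, "az": 0},
  {"jaw": 0.6, "tx": -0.0014, "ty": 0, "tz": 0.0645, "ax": -0.0015, "ay": 0, "az": 0},
  {"jaw": 0.6, "tx": -0.0014, "ty": 0, "tz": 0.0645, "ax": -0.0015, "ay": 0, "az": 0},
  {"jaw": 0.05, "tx": -0.0014, "ty": 0, "tz": 0.0645, "ax": -0.0015, "ay": 0, "az": 0},
  {"jaw": 0.05, "tx": -0.0014, "ty": 0, "tz": 0.0645, "ax": -0.0015, "ay": 0, "az": 0},
  {"jaw": 0.05, "tx": -0.0014, "ty": 0, "tz": 0.0645, "ax": -0.0015, "ay": 0, "az": 0},
  {"jaw": 0.05, "tx": -0.0014, "ty": 0, "tz": 0.0645, "ax": -0.0015, "ay": 0, "az": 0},
])

```text
time: 11.5
tool_pos: [0.4522, -0.3011, 0.075]
ee_rot: [3.14, -0.0, 1.0]
wrist_force: [0.1, -0.6, -0.4]
width: 0.0276
```

Emit:
step_arm([
  {"jaw": 0.05, "tx": 0, "ty": 0, "tz": 0, "ax": 0, "ay": 0, "az": 0},
  {"jaw": 0.05, "tx": 0, "ty": 0, "tz": 0, "ax": 0, "ay": 0, "az": 0},
])

```text
time: 11.7
tool_pos: [0.4521, -0.301, 0.075]
ee_rot: [3.14, -0.0, 1.0]
wrist_force: [0.0, -0.1, -1.7]
width: 0.0216
```

Emit:
step_arm([
  {"jaw": 0.05, "tx": 0, "ty": 0, "tz": -0.015, "ax": 0, "ay": 0, "az": 0},
  {"jaw": 0.05, "tx": 0, "ty": 0, "tz": -0.045, "ax": 0, "ay": 0, "az": 0},
  {"jaw": 0.05, "tx": 0, "ty": 0, "tz": -0.085, "ax": 0, "ay": 0, "az": 0},
  {"jaw": 0.05, "tx": 0, "ty": 0, "tz": -0.125, "ax": 0, "ay": 0, "az": 0},
  {"jaw": 0.05, "tx": 0, "ty": 0, "tz": -0.165, "ax": 0, "ay": 0, "az": 0},
  {"jaw": 0.05, "tx": 0, "ty": 0, "tz": -0.195, "ax": 0, "ay": 0, "az": 0},
  {"jaw": 0.05, "tx": 0, "ty": 0, "tz": -0.205, "ax": 0, "ay": 0, "az": 0},
  {"jaw": 0.05, "tx": 0, "ty": 0, "tz": -0.205, "ax": 0, "ay": 0, "az": 0},
])

```text
time: 12.5
tool_pos: [0.4523, -0.3013, 0.2818]
ee_rot: [3.137, -0.0, 1.0]
wrist_force: [0.2, -0.1, -3.9]
width: 0.0215
```

Run:
```python
from h import *
st();plan([.5125,.038,.275],1.7)
```

```text
t 12.5 p [ 0.4523 -0.3013  0.2818] r [ 3.137 -0.     1.   ] F [ 0.2 -0.1 -3.9] w 0.0215
plan t [ 0.3181 -0.1327  0.0062] a [ 0.0047  0.0017 -0.6999]
```

Emit:
step_arm([
  {"jaw": 0.05, "tx": 0.03, "ty": -0.0125, "tz": 0, "ax": 0, "ay": 0, "az": -0.09},
  {"jaw": 0.05, "tx": 0.07, "ty": -0.029, "tz": 0, "ax": 0, "ay": 0, "az": -0.19},
  {"jaw": 0.05, "tx": 0.115, "ty": -0.048, "tz": 0, "ax": 0, "ay": 0, "az": -0.29},
  {"jaw": 0.05, "tx": 0.16, "ty": -0.067, "tz": 0, "ax": 0, "ay": 0, "az": -0.39},
  {"jaw": 0.05, "tx": 0.205, "ty": -0.086, "tz": 0.002, "ax": 0, "ay": 0, "az": -0.49},
  {"jaw": 0.05, "tx": 0.25, "ty": -0.104, "tz": 0.004, "ax": 0, "ay": 0, "az": -0.59},
  {"jaw": 0.05, "tx": 0.285, "ty": -0.119, "tz": 0.006, "ax": 0.002, "ay": 0, "az": -0.66},
  {"jaw": 0.05, "tx": 0.31, "ty": -0.129, "tz": 0.006, "ax": 0.004, "ay": 0.001, "az": -0.7},
])

```text
time: 13.3
tool_pos: [0.5099, 0.0321, 0.2715]
ee_rot: [-3.136, -0.001, 1.705]
wrist_force: [0.2, -1.2, -2.7]
width: 0.0216
```

Emit:
step_arm([
  {"jaw": 0.05, "tx": 0, "ty": 0, "tz": 0, "ax": 0, "ay": 0, "az": 0},
  {"jaw": 0.05, "tx": 0, "ty": 0, "tz": 0, "ax": 0, "ay": 0, "az": 0},
])

```text
time: 13.5
tool_pos: [0.5086, 0.0325, 0.2684]
ee_rot: [-3.13, -0.001, 1.706]
wrist_force: [0.1, 0.5, -4.0]
width: 0.0218
```

Run:
```python
from h import *
o=st();plan([.5125,.038,.240],1.7);ims=[]
p=o["tool_pos"]
for c in ["scene","side"]:
    im,d=snapshot(c);cm=camera_model(c);P=grid(c,d,cm)
    m=(np.hypot(P[...,0]-p[0],P[...,1]-p[1])<.035)&(P[...,2]>.185)&(P[...,2]<.25)
    Q=P[m]
    for a,b in [(.19,.205),(.205,.22),(.22,.235)]:
        q=Q[(Q[:,2]>a)&(Q[:,2]<b)]
        if len(q)>5: print(c,a,mid(q).round(4),np.ptp(q,axis=0).round(3))
    print("low",np.percentile(Q[:,2],1).round(4), get_obs()["wrist_force"].round(2))
    v,u=np.nonzero(m);v0,u0=int(v.mean()),int(u.mean())
    ims.append(cv2.resize(im[max(v0-60,0):v0+60,u0-60:u0+60],(400,400)))
save("f",np.hstack(ims))
```

```text
t 13.5 p [0.5086 0.0325 0.2684] r [-3.130e+00 -1.000e-03  1.706e+00] F [ 0.1  0.5 -4. ] w 0.0218
plan t [0.0049 0.0049 0.0283] a [-0.0119 -0.0014  0.006 ]
scene 0.19 [0.5205 0.0307 0.2   ] [0.021 0.045 0.01 ]
scene 0.205 [0.519  0.0316 0.2124] [0.03  0.047 0.015]
scene 0.22 [0.5108 0.0319 0.2276] [0.047 0.046 0.015]
low 0.198 [ 0.3  -0.54 -2.95]
side 0.19 [0.5083 0.0483 0.2015] [0.045 0.019 0.007]
side 0.205 [0.5081 0.0477 0.2124] [0.047 0.025 0.015]
side 0.22 [0.5087 0.037  0.2273] [0.046 0.047 0.015]
low 0.1995 [-0.35 -0.08 -4.15]
```

View pics/f.png

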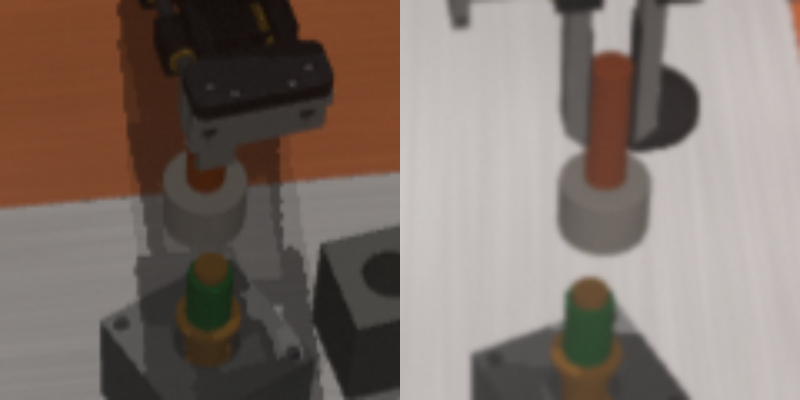

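The crops show the tapper held upright above the stud. I'll align it, come down to about 6 mm above the cap, and take a force baseline.

Emit:
step_arm([
  {"jaw": 0.05, "tx": 0.005, "ty": 0.004, "tz": 0.01, "ax": -0.011, "ay": -0.001, "az": 0},
  {"jaw": 0.05, "tx": 0.005, "ty": 0.004, "tz": 0.025, "ax": -0.011, "ay": -0.001, "az": 0},
  {"jaw": 0.05, "tx": 0.005, "ty": 0.004, "tz": 0.033, "ax": -0.011, "ay": -0.001, "az": 0},
  {"jaw": 0.05, "tx": 0.005, "ty": 0.004, "tz": 0.033, "ax": -0.011, "ay": -0.001, "az": 0},
  {"jaw": 0.05, "tx": 0.005, "ty": 0.004, "tz": 0.033, "ax": -0.011, "ay": -0.001, "az": 0},
])

```text
time: 14.1
tool_pos: [0.512, 0.0361, 0.2366]
ee_rot: [3.14, 0.0, 1.703]
wrist_force: [0.1, 0.2, -2.6]
width: 0.0215
```

```bash
cat >> h.py <<'E'
def favg(n=6):
    F=[]
    for _ in range(n): snapshot("wrist");F.append(get_obs()["wrist_force"])
    print("Favg",np.mean(F,0).round(2),"sd",np.std(F,0).round(2))
E
python3 - <<'E'
from h import *
favg();st();plan([.5125,.038,.2285],1.7)
E
```

```text
Favg [-0.01  0.43 -3.15] sd [0.64 0.58 0.34]
t 14.4 p [0.5124 0.0366 0.2374] r [3.139 0.    1.703] F [-0.2  0.5 -3.2] w 0.0215
plan t [0.0014 0.0002 0.0089] a [0.003  0.0004 0.0035]
```

Emit:
step_arm([
  {"jaw": 0.05, "tx": 0.0014, "ty": 0, "tz": 0.003, "ax": 0.002, "ay": 0, "az": 0},
  {"jaw": 0.05, "tx": 0.0014, "ty": 0, "tz": 0.006, "ax": 0.002, "ay": 0, "az": 0},
  {"jaw": 0.05, "tx": 0.0014, "ty": 0, "tz": 0.0075, "ax": 0.002, "ay": 0, "az": 0},
  {"jaw": 0.05, "tx": 0.0014, "ty": 0, "tz": 0.0075, "ax": 0.002, "ay": 0, "az": 0},
])

```text
time: 14.8
tool_pos: [0.512, 0.0381, 0.2293]
ee_rot: [-3.141, 0.0, 1.704]
wrist_force: [0.4, -0.3, -3.1]
width: 0.0216
```

Emit:
step_arm([
  {"jaw": 0.05, "tx": 0, "ty": 0, "tz": 0.001, "ax": 0, "ay": 0, "az": 0},
  {"jaw": 0.05, "tx": 0, "ty": 0, "tz": 0.002, "ax": 0, "ay": 0, "az": 0},
  {"jaw": 0.05, "tx": 0, "ty": 0, "tz": 0.002, "ax": 0, "ay": 0, "az": 0},
])

```text
time: 15.1
tool_pos: [0.5121, 0.0381, 0.2274]
ee_rot: [3.141, 0.0, 1.704]
wrist_force: [0.5, -0.4, -3.9]
width: 0.0214
```

Emit:
step_arm([
  {"jaw": 0.05, "tx": 0, "ty": 0, "tz": 0.001, "ax": 0, "ay": 0, "az": 0},
  {"jaw": 0.05, "tx": 0, "ty": 0, "tz": 0.001, "ax": 0, "ay": 0, "az": 0},
])

```text
time: 15.3
tool_pos: [0.5122, 0.0381, 0.2269]
ee_rot: [3.141, 0.0, 1.704]
wrist_force: [-0.1, -1.0, -1.9]
width: 0.0216
```

Emit:
step_arm([
  {"jaw": 0.05, "tx": 0, "ty": 0, "tz": 0.001, "ax": 0, "ay": 0, "az": 0},
  {"jaw": 0.05, "tx": 0, "ty": 0, "tz": 0.001, "ax": 0, "ay": 0, "az": 0},
])

```text
time: 15.5
tool_pos: [0.5123, 0.0381, 0.2262]
ee_rot: [3.14, 0.0, 1.704]
wrist_force: [0.4, 0.1, -0.6]
width: 0.0215
```

Emit:
step_arm([
  {"jaw": 0.05, "tx": 0, "ty": 0, "tz": 0.001, "ax": 0, "ay": 0, "az": 0},
  {"jaw": 0.05, "tx": 0, "ty": 0, "tz": 0.001, "ax": 0, "ay": 0, "az": 0},
])

```text
time: 15.7
tool_pos: [0.5123, 0.0381, 0.2252]
ee_rot: [3.14, 0.0, 1.704]
wrist_force: [-1.4, 0.5, 0.4]
width: 0.0212
```

Emit:
step_arm([
  {"jaw": 0.05, "tx": 0, "ty": 0, "tz": 0.001, "ax": 0, "ay": 0, "az": 0},
  {"jaw": 0.05, "tx": 0, "ty": 0, "tz": 0.001, "ax": 0, "ay": 0, "az": 0},
])

```text
time: 15.9
tool_pos: [0.5123, 0.0381, 0.2241]
ee_rot: [3.14, 0.0, 1.704]
wrist_force: [0.4, 0.7, -1.5]
width: 0.0217
```

The sleeve is sliding at about 2–3 N. Continuing in 1 mm steps.

Emit:
step_arm([
  {"jaw": 0.05, "tx": 0, "ty": 0, "tz": 0.001, "ax": 0, "ay": 0, "az": 0},
  {"jaw": 0.05, "tx": 0, "ty": 0, "tz": 0.001, "ax": 0, "ay": 0, "az": 0},
])

```text
time: 16.1
tool_pos: [0.5124, 0.0381, 0.2236]
ee_rot: [3.139, 0.001, 1.704]
wrist_force: [-1.5, -0.4, 2.0]
width: 0.0213
```

Emit:
step_arm([
  {"jaw": 0.05, "tx": 0, "ty": 0, "tz": 0.001, "ax": 0, "ay": 0, "az": 0},
  {"jaw": 0.05, "tx": 0, "ty": 0, "tz": 0.001, "ax": 0, "ay": 0, "az": 0},
])

```text
time: 16.3
tool_pos: [0.5126, 0.0381, 0.2235]
ee_rot: [3.138, 0.001, 1.704]
wrist_force: [-1.2, 0.4, 4.1]
width: 0.0216
```

Emit:
step_arm([
  {"jaw": 0.05, "tx": 0, "ty": 0, "tz": 0.0006, "ax": 0, "ay": 0, "az": 0},
  {"jaw": 0.05, "tx": 0, "ty": 0, "tz": 0.0006, "ax": 0, "ay": 0, "az": 0},
])

```text
time: 16.5
tool_pos: [0.5128, 0.0381, 0.2235]
ee_rot: [3.137, 0.001, 1.704]
wrist_force: [-1.7, 0.2, 5.5]
width: 0.0214
```

Emit:
step_arm([
  {"jaw": 0.05, "tx": 0, "ty": -0.0003, "tz": 0.001, "ax": 0.003, "ay": 0, "az": 0},
  {"jaw": 0.05, "tx": 0, "ty": -0.0003, "tz": 0.001, "ax": 0.003, "ay": 0, "az": 0},
])

```text
time: 16.7
tool_pos: [0.5127, 0.0381, 0.2232]
ee_rot: [3.139, 0.001, 1.704]
wrist_force: [-1.6, 0.0, 5.8]
width: 0.0219
```

Emit:
step_arm([
  {"jaw": 0.05, "tx": 0, "ty": -0.0003, "tz": 0.001, "ax": 0.003, "ay": 0, "az": 0},
  {"jaw": 0.05, "tx": 0, "ty": -0.0003, "tz": 0.001, "ax": 0.003, "ay": 0, "az": 0},
])

```text
time: 16.9
tool_pos: [0.5129, 0.0381, 0.2232]
ee_rot: [3.14, 0.001, 1.704]
wrist_force: [-0.4, 0.0, 6.2]
width: 0.0216
```

Emit:
step_arm([
  {"jaw": 0.05, "tx": 0, "ty": -0.0004, "tz": 0.0016, "ax": 0.002, "ay": 0, "az": 0},
  {"jaw": 0.05, "tx": 0, "ty": -0.0004, "tz": 0.0016, "ax": 0.002, "ay": 0, "az": 0},
])

```text
time: 17.1
tool_pos: [0.5129, 0.0381, 0.223]
ee_rot: [3.14, 0.001, 1.704]
wrist_force: [-1.2, 0.1, 6.3]
width: 0.022
```

Run:
```python
from h import *
st();favg();st()
```

```text
t 17.1 p [0.5129 0.0381 0.223 ] r [3.140e+00 1.000e-03 1.704e+00] F [-1.2  0.1  6.3] w 0.022
Favg [-1.56  0.07  7.17] sd [0.53 0.38 0.6 ]
t 17.4 p [0.5129 0.0381 0.223 ] r [3.140e+00 1.000e-03 1.704e+00] F [-0.7  0.3  7.7] w 0.0216
```

Emit:
step_arm([
  {"jaw": 0.05, "tx": 0, "ty": -0.0004, "tz": 0.0022, "ax": 0.002, "ay": 0, "az": 0},
  {"jaw": 0.05, "tx": 0, "ty": -0.0004, "tz": 0.0022, "ax": 0.002, "ay": 0, "az": 0},
])

```text
time: 17.6
tool_pos: [0.5131, 0.0381, 0.2227]
ee_rot: [3.139, 0.002, 1.704]
wrist_force: [-1.2, -0.1, 9.1]
width: 0.0216
```

Run:
```python
from h import *
favg(4);st()
```

```text
Favg [-1.39  0.65  8.77] sd [0.21 0.44 0.43]
t 17.8 p [0.5131 0.0381 0.2227] r [3.139e+00 2.000e-03 1.704e+00] F [-1.1  1.   9. ] w 0.0211
```

Emit:
step_arm([
  {"jaw": 0.05, "tx": 0, "ty": -0.0006, "tz": 0.0032, "ax": 0.002, "ay": 0, "az": 0},
  {"jaw": 0.05, "tx": 0, "ty": -0.0006, "tz": 0.0032, "ax": 0.002, "ay": 0, "az": 0},
])

```text
time: 18.0
tool_pos: [0.5133, 0.0381, 0.2223]
ee_rot: [3.136, 0.002, 1.704]
wrist_force: [-1.3, 0.3, 10.9]
width: 0.0217
```

Run:
```python
from h import *
favg(4);st()
```

```text
Favg [-1.76  0.4  11.69] sd [0.19 0.18 0.51]
t 18.2 p [0.5133 0.0381 0.2223] r [3.136e+00 2.000e-03 1.704e+00] F [-1.9  0.6 12.3] w 0.0218
```

Emit:
step_arm([
  {"jaw": 0.05, "tx": 0, "ty": -0.0006, "tz": 0.004, "ax": 0.004, "ay": 0.001, "az": 0},
  {"jaw": 0.05, "tx": 0, "ty": -0.0006, "tz": 0.0046, "ax": 0.004, "ay": 0.001, "az": 0},
])

```text
time: 18.4
tool_pos: [0.5139, 0.0381, 0.2221]
ee_rot: [3.134, 0.002, 1.704]
wrist_force: [-3.7, 0.0, 17.1]
width: 0.0216
```

Run:
```python
from h import *
favg(4);st()
```

```text
Favg [-2.59  0.34 15.8 ] sd [0.58 0.64 0.63]
t 18.6 p [0.5138 0.038  0.2221] r [3.134e+00 2.000e-03 1.704e+00] F [-2.8 -0.  16.2] w 0.0216
```

The press settled at about 19 N net and stayed steady. Retracting.

Emit:
step_arm([
  {"jaw": 0.05, "tx": 0, "ty": 0, "tz": -0.005, "ax": 0, "ay": 0, "az": 0},
  {"jaw": 0.05, "tx": 0, "ty": -0.001, "tz": -0.02, "ax": 0.007, "ay": 0.002, "az": 0},
  {"jaw": 0.05, "tx": 0, "ty": -0.001, "tz": -0.045, "ax": 0.007, "ay": 0.002, "az": 0},
  {"jaw": 0.05, "tx": 0, "ty": -0.001, "tz": -0.055, "ax": 0.007, "ay": 0.002, "az": 0},
  {"jaw": 0.05, "tx": 0, "ty": -0.001, "tz": -0.055, "ax": 0.007, "ay": 0.002, "az": 0},
  {"jaw": 0.05, "tx": 0, "ty": -0.001, "tz": -0.055, "ax": 0.007, "ay": 0.002, "az": 0},
])

```text
time: 19.2
tool_pos: [0.5121, 0.038, 0.2754]
ee_rot: [-3.14, -0.0, 1.704]
wrist_force: [-0.1, -0.5, -3.2]
width: 0.0216
```

Run:
```python
from h import *
favg(3);o=st();p=o["tool_pos"];plan([.4555,-.2995,.28],1.0);ims=[]
for c in ["scene","side"]:
    im,d=snapshot(c);cm=camera_model(c);P=grid(c,d,cm)
    m=(np.hypot(P[...,0]-p[0],P[...,1]-p[1])<.035)&(P[...,2]>.185)&(P[...,2]<.26)
    Q=P[m];print(c,"tapper low rel tcp",(np.percentile(Q[:,2],1)-p[2]).round(4))
    for a,b in [(-.068,-.052),(-.052,-.04)]:
        q=Q[(Q[:,2]-p[2]>a)&(Q[:,2]-p[2]<b)]; print("  ",a,mid(q).round(4))
    m2=(np.hypot(P[...,0]-.5125,P[...,1]-.038)<.035)&(P[...,2]>.09)&(P[...,2]<.17)
    Q=P[m2];zt=np.percentile(Q[:,2],98);q=Q[abs(Q[:,2]-zt)<.003];print("  stud top",mid(q).round(4),zt.round(4))
    v,u=np.nonzero(m2);v0,u0=int(v.mean())-20,int(u.mean())
    ims.append(cv2.resize(im[v0-60:v0+60,u0-60:u0+60],(400,400)))
save("g",np.hstack(ims))
```

```text
Favg [ 0.07  0.29 -3.35] sd [0.23 0.68 0.3 ]
t 19.35 p [0.5118 0.038  0.2752] r [-3.139 -0.     1.704] F [-0.1  1.2 -3. ] w 0.0214
plan t [-0.327  -0.1007 -0.0046] a [-2.600e-03  7.000e-04  7.041e-01]
scene tapper low rel tcp -0.0697
   -0.068 [0.5263 0.0369 0.2151]
   -0.052 [0.5193 0.0375 0.2293]
  stud top [0.5134 0.0372 0.1525] 0.153
side tapper low rel tcp -0.0704
   -0.068 [0.5118 0.0526 0.2151]
   -0.052 [0.5125 0.0513 0.2292]
  stud top [0.5128 0.04   0.1518] 0.1527
```

View pics/g.png

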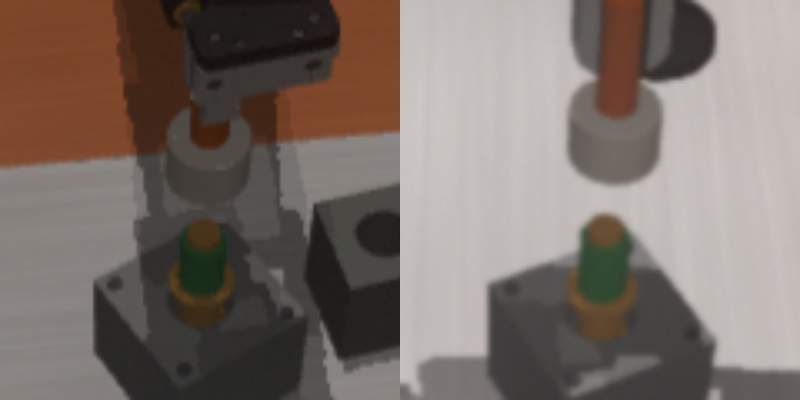

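The stud is upright and about 5 mm lower, the tapper hasn't slipped, and net force was about 19.1 N. Carrying the tool back.

Emit:
step_arm([
  {"jaw": 0.05, "tx": -0.03, "ty": -0.009, "tz": -0.004, "ax": 0, "ay": 0, "az": 0.08},
  {"jaw": 0.05, "tx": -0.075, "ty": -0.023, "tz": -0.004, "ax": -0.002, "ay": 0, "az": 0.18},
  {"jaw": 0.05, "tx": -0.12, "ty": -0.037, "tz": -0.004, "ax": -0.002, "ay": 0, "az": 0.28},
  {"jaw": 0.05, "tx": -0.165, "ty": -0.051, "tz": -0.004, "ax": -0.002, "ay": 0, "az": 0.38},
  {"jaw": 0.05, "tx": -0.21, "ty": -0.065, "tz": -0.004, "ax": -0.002, "ay": 0, "az": 0.48},
  {"jaw": 0.05, "tx": -0.255, "ty": -0.079, "tz": -0.004, "ax": -0.002, "ay": 0, "az": 0.58},
  {"jaw": 0.05, "tx": -0.295, "ty": -0.091, "tz": -0.004, "ax": -0.002, "ay": 0, "az": 0.66},
  {"jaw": 0.05, "tx": -0.32, "ty": -0.099, "tz": -0.004, "ax": -0.002, "ay": 0, "az": 0.7},
])

```text
time: 20.25
tool_pos: [0.4553, -0.2952, 0.2791]
ee_rot: [-3.141, 0.001, 0.999]
wrist_force: [0.4, 0.7, -3.1]
width: 0.0215
```

Run:
```python
from h import *
favg(3);st();plan([.456,-.299,.14],1.0)
```

```text
Favg [-0.28 -0.23 -2.77] sd [0.32 1.85 0.58]
t 20.4 p [ 0.4558 -0.2936  0.2789] r [-3.14  -0.     1.001] F [-0.3  1.1 -2.8] w 0.022
plan t [-0.0044  0.0033  0.1389] a [-0.0013 -0.0002  0.0013]
```

Emit:
step_arm([
  {"jaw": 0.05, "tx": -0.0044, "ty": 0.0033, "tz": 0.02, "ax": -0.001, "ay": 0, "az": 0},
  {"jaw": 0.05, "tx": -0.0044, "ty": 0.0033, "tz": 0.06, "ax": -0.001, "ay": 0, "az": 0},
  {"jaw": 0.05, "tx": -0.0044, "ty": 0.0033, "tz": 0.105, "ax": -0.001, "ay": 0, "az": 0},
  {"jaw": 0.05, "tx": -0.0044, "ty": 0.0033, "tz": 0.145, "ax": -0.001, "ay": 0, "az": 0},
  {"jaw": 0.05, "tx": -0.0044, "ty": 0.0033, "tz": 0.175, "ax": -0.001, "ay": 0, "az": 0},
  {"jaw": 0.05, "tx": -0.0044, "ty": 0.0033, "tz": 0.185, "ax": -0.001, "ay": 0, "az": 0},
  {"jaw": 0.05, "tx": -0.0044, "ty": 0.0033, "tz": 0.185, "ax": -0.001, "ay": 0, "az": 0},
  {"jaw": 0.05, "tx": -0.0044, "ty": 0.0033, "tz": 0.185, "ax": -0.001, "ay": 0, "az": 0},
])

```text
time: 21.2
tool_pos: [0.4572, -0.2992, 0.0959]
ee_rot: [3.139, 0.0, 1.002]
wrist_force: [0.7, 0.8, -3.9]
width: 0.0216
```

Emit:
step_arm([
  {"jaw": 0.05, "tx": 0, "ty": -0.001, "tz": 0.008, "ax": 0.002, "ay": 0, "az": 0},
  {"jaw": 0.05, "tx": 0, "ty": -0.001, "tz": 0.015, "ax": 0.002, "ay": 0, "az": 0},
  {"jaw": 0.05, "tx": 0, "ty": -0.001, "tz": 0.0185, "ax": 0.002, "ay": 0, "az": 0},
  {"jaw": 0.05, "tx": 0, "ty": -0.001, "tz": 0.0185, "ax": 0.002, "ay": 0, "az": 0},
])

```text
time: 21.6
tool_pos: [0.456, -0.2984, 0.0767]
ee_rot: [-3.141, -0.0, 1.002]
wrist_force: [0.5, -0.4, -3.6]
width: 0.0212
```

Emit:
step_arm([
  {"jaw": 0.05, "tx": 0, "ty": 0, "tz": 0.001, "ax": 0, "ay": 0, "az": 0},
  {"jaw": 0.05, "tx": 0, "ty": 0, "tz": 0.002, "ax": 0, "ay": 0, "az": 0},
  {"jaw": 0.05, "tx": 0, "ty": 0, "tz": 0.002, "ax": 0, "ay": 0, "az": 0},
])

```text
time: 21.9
tool_pos: [0.4561, -0.2985, 0.0751]
ee_rot: [-3.142, -0.0, 1.002]
wrist_force: [0.3, 0.8, -2.2]
width: 0.0218
```

Just touching. One more millimetre to confirm contact, then release and retreat upward.

Emit:
step_arm([
  {"jaw": 0.05, "tx": 0, "ty": 0, "tz": 0.001, "ax": 0, "ay": 0, "az": 0},
  {"jaw": 0.05, "tx": 0, "ty": 0, "tz": 0.001, "ax": 0, "ay": 0, "az": 0},
])

```text
time: 22.1
tool_pos: [0.4561, -0.2986, 0.075]
ee_rot: [3.141, 0.0, 1.002]
wrist_force: [-2.3, 1.3, 3.1]
width: 0.0214
```

Emit:
step_arm([
  {"jaw": 0.35, "tx": 0, "ty": 0, "tz": 0, "ax": 0, "ay": 0, "az": 0},
  {"jaw": 0.6, "tx": 0, "ty": 0, "tz": 0, "ax": 0, "ay": 0, "az": 0},
  {"jaw": 0.6, "tx": 0, "ty": 0, "tz": 0, "ax": 0, "ay": 0, "az": 0},
  {"jaw": 0.6, "tx": 0, "ty": 0, "tz": 0, "ax": 0, "ay": 0, "az": 0},
  {"jaw": 0.6, "tx": 0, "ty": 0, "tz": -0.02, "ax": 0, "ay": 0, "az": 0},
  {"jaw": 0.6, "tx": 0, "ty": 0, "tz": -0.06, "ax": 0, "ay": 0, "az": 0},
  {"jaw": 0.6, "tx": 0, "ty": 0, "tz": -0.105, "ax": 0, "ay": 0, "az": 0},
  {"jaw": 0.6, "tx": 0, "ty": 0, "tz": -0.15, "ax": 0, "ay": 0, "az": 0},
])

```text
time: 22.9
tool_pos: [0.4558, -0.2983, 0.2261]
ee_rot: [-3.141, -0.0, 1.002]
wrist_force: [1.2, -0.8, 0.3]
width: 0.0566
```

Run:
```python
from h import *
for _ in range(4): snapshot("wrist")
st()
for c in ["scene","side"]:
    im,d=snapshot(c);P=grid(c,d,camera_model(c));save("z_"+c,im)
    for n,x,y,a,b in [("stud",.5125,.038,.09,.17),("tapper",.456,-.299,.05,.12),("red",.452,.308,.09,.15),("blue",.4635,.233,.09,.15)]:
        Q=P[(np.hypot(P[...,0]-x,P[...,1]-y)<.035)&(P[...,2]>a)&(P[...,2]<b)]
        zt=np.percentile(Q[:,2],98);print(c,n,mid(Q[abs(Q[:,2]-zt)<.003]).round(4),zt.round(4))
    for q in ["meter","plug","jar","driver"]:
        s=silhouettes(c,q)
        if s: print(c,q,mid(cloud(c,d,s[0]["pixels"])).round(3))
st()
```

```text
t 23.1 p [ 0.4567 -0.2991  0.2266] r [3.138 0.    1.002] F [ 0.2 -0.  -0.2] w 0.0563
scene stud [0.5138 0.0368 0.1527] 0.1531
scene tapper [ 0.4575 -0.299   0.1134] 0.1143
scene red [0.452  0.3078 0.1365] 0.137
scene blue [0.4629 0.2339 0.1353] 0.1361
scene meter [0.696 0.295 0.024]
scene plug [ 0.733 -0.229  0.008]
scene jar [ 0.69  -0.383  0.035]
scene driver [0.724 0.036 0.014]
side stud [0.5128 0.0399 0.1515] 0.1523
side tapper [ 0.4563 -0.296   0.1125] 0.1136
side red [0.4501 0.3102 0.1353] 0.1359
side blue [0.4631 0.2357 0.1341] 0.1353
side meter [0.693 0.303 0.023]
side plug [ 0.731 -0.227  0.008]
side jar [ 0.687 -0.383  0.034]
side driver [0.725 0.038 0.013]
t 23.6 p [ 0.4559 -0.2984  0.2244] r [-3.141 -0.     1.002] F [ 0.5  0.4 -0.1] w 0.0563
```

View pics/z_scene.png

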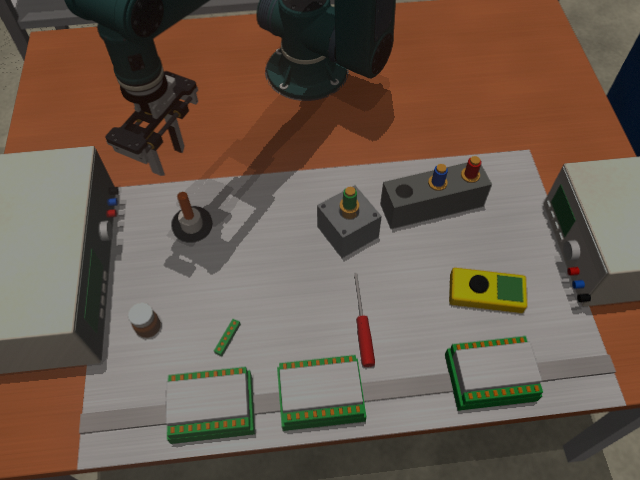

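The final picture shows the stud upright in the socket (349,200), the tapper standing in its dish (188,212), and everything else where it was. Handing in.

```bash
python3 -c "
from bench import *
print(close_job())"
```

```text
the job is handed in; nothing more can be done
None
```

The job is done and handed in at about 24 s of the 67 s allowed. I moved the green stud from the rack to the socket and released it there. I then pressed it straight down with the tapper's white face and stood the tapper back in its dish.

- **Press force:** it settled at about 19 N net, averaged over several readings. The highest single reading was about 20 N, once the hanging weight of the tool is taken off. The stud's top went from z≈0.157 m to 0.152–0.153 m, and it stayed at that height after I lifted off.
- **Side load:** while pressing there was a sideways force of up to about 3–4 N and about 0.4° of tool tilt, so the push was not perfectly straight.
- **Last checks:** in the last pictures the stud is upright and the tapper is centred in its dish at about (0.456, −0.299) m. The red and blue studs, meter, plug, jar and driver measure the same as before to within measurement error, and the gripper is open and clear of everything.
- **Detection failures:** the network missed the green stud in the wrist view, so I located it by depth. It also gave a few wrong labels, such as calling the jar a socket and the tapper a driver, which I rejected.

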